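Set the tape-length stop to the green tab

ROBOT

A 6-joint arm with a two-finger parallel gripper is mounted at the origin on a cart in front of the work surface, level with it; the furniture and walls round the work are solid. World frame = base frame: x ahead of the robot, y to its left, z up, the work surface at z = 0. Lengths are in m, angles in rad, forces in N, time in s.
With the tool pointing down it reaches from about 0.3 to 0.85 m from the base axis. Payload 4.2 kg.
Tool frame: the origin (TCP) lies at the very end of the fingers, on their centre line; the grasp point (between the pads) lies 19 mm behind it; z points along the fingers, y is the line along which they close (so a half turn about z gives the same grasp; the last joint's range is limited). The gripper opens to 91 mm and grips with 3 to 60 N. Pads are 32 mm wide; open, the fingers measure 118 mm over their backs; the gripper's body (76 mm by 178 mm) begins 60 mm behind the grasp point.
Start: joints at [1.322, 0.32, 1.565, -0, 1.257, -0.02], TCP at [0.13, 0.56, 0.214] pointing down, gripper open.
Joint ranges: [-3.11, 3.11], [-0.84, 2.01], [0.21, 2.61], [-1.34, 4.49], [0.05, 2.63], [-2.56, 2.56]. Speed limits (rad/s): [2.57, 2.57, 3.14, 3.14, 3.14, 3.14].

INTERFACE

Orientations are given as a rotation vector (axis times angle).
In Python, from rig import env gives the robot as it stands.
- The arm moves only by the shell command python3 -m handwheel 'ROWS' [FORCE]. ROWS is 1 to 20 rows, parted by semicolons, with the numbers parted by spaces; each row has 7 numbers: a rotation vector rx, ry, rz in shares of 2 rad (1.0 is 2 rad), then dx, dy, dz in a scale on which 1.0 is 0.5 m, then the opening from 0.0 (shut) to 1.0 (fully open); each row shifts and turns the commanded pose from where the row before left it, along the tool's axes as they then stand; what a row does not reach is not made up. A row lasts 1/12 s, in which the tool goes at most 0.0417 m and 0.125 rad, less where a joint would pass 70% of its speed; a pose out of reach is approached as far as the arm can. The fingers move at their own pace and stop on an object; FORCE is the grip in N (left out, the last holds). Time passes only in rows, so rows that do not move let the fingers close. It prints the time, the measured TCP pose, the force, the opening and the grip force at its end. A shift or turn number past 1, either way, is cut back to 1. Input that does not fit is refused with a message, and nothing moves.
- env.read_state(): the state, without advancing time (a new reading comes with each control period).
- env.grab_frame(name): name is "side" or "top" or "wrist"; returns the picture (480x640x3 uint8, red, green, blue); there is no depth.
- env.camera_params(name): a dict with "K" (3x3 intrinsics, pixels), "cam_to_world" (4x4, takes a point from camera to world coordinates); the wrist camera has in their place "hand_eye" (4x4, takes a point from camera to tool coordinates, whose origin is the TCP and whose axes are the flange's). Camera axes: x right, y down, z forward; pixel columns grow to the right and rows downward; lengths in m; the calibration is good to about 2 mm. A picture is of the moment at which its call begins: read the wrist's pose just before it. camera_params takes no time and is no camera call.
- env.job_done(): hands the job in; it is judged then, once.
The state is a dict: "time": time; "joints": joint angles; "joint_velocities": joint speeds; "effort": joint torques, N m; "tool_pos": TCP position; "ee_rot": TCP orientation; "wrist_force": force on the tool from outside, world axes, zero at the start; "ft_torque": the same for the moment, N m; "finger_gap": opening from 0.0 (shut) to 1.0 (fully open); "finger_force": force on a finger pad.
Only numpy, scipy, OpenCV 4.12 (cv2) and the standard library are available. Lean on these libraries where they do the work, as an engineer would, in place of code of your own. Each camera call takes 0.05 s, during which the arm holds its last target. There are 200 camera calls.

TASK

The tape gauge on the counter sets how long the next strips of tape will be cut. With your fingertips, push its orange stop leftward along the rail, through any notch on the way, until its black pin drops into the notch at the green tab, and leave it seated there without ever running past that notch. Only push the stop, never grip or lift it or its pin, and leave the things lying around where they are.

Things in the scene. Friction and masses are not known exactly. Their poses are not given: they have to be found in the camera images.
- gauge: fixed: grey base plate 78 x 280 x 8 mm with a 24 mm wide steel rail along y, low black blocks (26 mm high) at its ends. Origin on the counter under the rail's centre line, plate from y = -160 to +120 mm; x away from the robot, y along the rail to the left; rail top at z = 18 mm. Three V notches (45 degree flanks, 14 mm wide, 7 mm deep) at y = -20, +30, +80 mm. The stop starts right of all
- tab_green: fixed green tab 16 x 26 x 10 mm on the near edge of the base plate, level with one of the three notches (which one differs): the target notch. Origin at the centre of its underside, 30 mm on the near side of the rail's centre line; axes parallel to the gauge's, so its y is exactly the notch's place along the rail
- tab_yellow: fixed yellow tab of the same size at another notch (not wanted)
- tab_blue: fixed blue tab of the same size at another notch (not wanted)
- stop_index (a point): point of the orange stop on the axis of its black pin, at rail-top height; seated, it is level with the tab along the rail. The stop is a saddle 40 mm wide, 60 mm along the rail, top 17 mm above the rail's top, with an upright plate at its right end: 60 mm wide across the rail, 13 mm thick, from 17 to 69 mm above the rail's top; the pin is in its left part
- push_point (a point): point on the right-hand side of the upright plate, where to push: in the middle of its 60 mm width, 48 mm above the rail's top and 37 mm to the right of the pin's axis. The plate is free from 31 mm below this point to 21 mm above it; nothing stands behind it except the low end block of the gauge
- push_face: right-hand half of the thickness of the upright orange plate (6.5 mm; black rubber pad on the side to push); origin as stop_index. Touching it and left_face at once counts as gripping
- left_face: left-hand half of the thickness of the same plate (6.5 mm); origin as stop_index
- carriage (a joint): travel of the stop along the rail to the left, m: the pin's place along the rail in the gauge's frame is this value minus 0.100, so the notches are at 0.080, 0.130 and 0.180. Starts between 0 and 0.040. The slide drags with about 1.2 N; on the flat the stop stays where it is left
- pin (a joint): height of the sprung black pin, m: 0 when its roller (radius 6 mm) rides on the rail's top, about -0.0045 at the bottom of a notch, positive if pulled up. As it drops the stop jumps ahead a few mm (the push force dips); pushing on takes about 8 N to climb out. Let go within 4 mm of the notch's middle, the spring centres the stop by itself
- stop (a joint): lift of the orange stop off the rail, m: 0 as it runs (held down by a spring), positive if lifted
- tape_grey: loose roll of grey tape lying flat, 82 mm across, 30 mm high, near side of the gauge; leave alone
- card_wallet: loose black card wallet 70 x 100 x 14 mm, near side; leave alone
- marker_1: loose green and white marker pen 135 mm long, near side; leave alone
- card_pack: loose dark pack of cards 40 x 58 x 14 mm, far side; leave alone
- sweet_1: loose red wrapped sweet 19 x 45 x 12 mm, far side; leave alone
- till_roll_2: loose white till roll standing, 84 mm across, 88 mm high, far side; leave alone

How it is judged:
By the outcome, as a careful person would: the job done as asked, in the order asked, and still so for the second after the job is handed in, with the robot touching nothing.
It also fails if it takes over 61 s, if anything falls off the work surface, if the arm or the gripper's body presses on something with over 40 N, if the wrist force passes 120 N, or if a joint passes its speed limit or range.

## Working session

There is one attempt and no reset: what is moved stays moved. The work goes in short steps, Python scripts to look and compute and a shell command to move; the robot and the scene stay as the last step left them, time stands still between calls to the robot, and variables do not carry over. Pictures are saved under pics/ and viewed, at most 10 in all, crops included, and the job is handed in when it is done.

```bash
mkdir -p pics; python3 - <<'E'
from rig import env
import cv2,numpy as np
s=env.read_state();print(s)
for n in("top","side"):
    cv2.imwrite(f"pics/{n}0.png",env.grab_frame(n)[:,:,::-1]);p=env.camera_params(n);print(n,np.round(p["K"],1).tolist(),np.round(p["cam_to_world"],3).tolist())
print(env.camera_params("wrist"))
E
```

```text
{'time': 0.0, 'joints': array([ 1.32199897e+00,  3.20283467e-01,  1.56568388e+00, -3.49316423e-05,
        1.25739217e+00, -1.99969185e-02]), 'joint_velocities': array([-1.76468211e-03,  2.33479082e-03, -3.19502882e-05,  1.85587577e-03,
       -3.43706423e-04, -2.12428383e-03]), 'effort': array([ 5.16451619e-04, -4.12466276e+01, -2.31967360e+01,  7.26765348e-02,
        4.56984295e-02, -1.28704614e-04]), 'tool_pos': array([0.1302982 , 0.55951873, 0.21312324]), 'ee_rot': array([-3.58575219e-01, -3.12085565e+00,  2.75717907e-03]), 'wrist_force': array([ 0.12253263,  0.09767833, -0.28993511]), 'ft_torque': array([-0.01109575, -0.00068326, -0.00562921]), 'finger_force': 0.0, 'finger_gap': 1.0025733833253456}
top [[585.0, 0.0, 316.8], [0.0, 585.0, 234.3], [0.0, 0.0, 1.0]] [[-0.019, -0.998, 0.067, 0.468], [-1.0, 0.018, -0.024, -0.22], [0.023, -0.067, -0.997, 0.96], [0.0, 0.0, 0.0, 1.0]]
side [[454.5, 0.0, 322.3], [0.0, 454.5, 235.0], [0.0, 0.0, 1.0]] [[-0.997, -0.026, 0.067, 0.461], [-0.072, 0.426, -0.902, 0.547], [-0.006, -0.904, -0.427, 0.428], [0.0, 0.0, 0.0, 1.0]]
{'K': array([[401.48299522,   0.        , 316.47228929],
       [  0.        , 401.48299522, 240.25592146],
       [  0.        ,   0.        ,   1.        ]]), 'hand_eye': array([[-1.10665392e-05, -9.59106207e-01, -2.83046434e-01,
         8.10736736e-02],
       [ 9.99999930e-01,  9.51817986e-05, -3.61622617e-04,
         8.59686158e-04],
       [ 3.73775366e-04, -2.83046418e-01,  9.59106139e-01,
        -1.70371704e-01],
       [ 0.00000000e+00,  0.00000000e+00,  0.00000000e+00,
         1.00000000e+00]])}
```

View pics/top0.png

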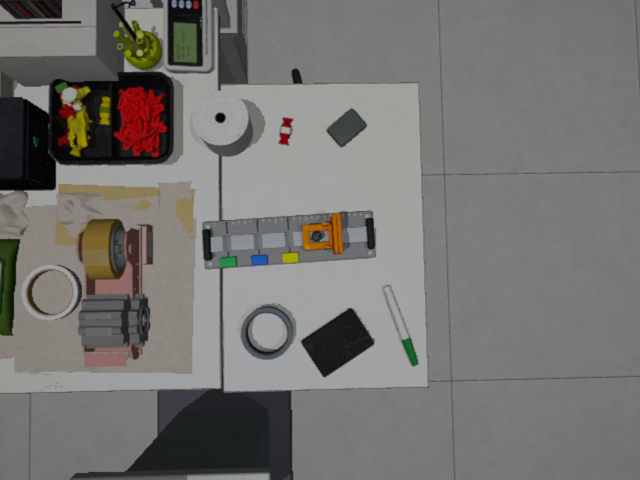

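View pics/side0.png

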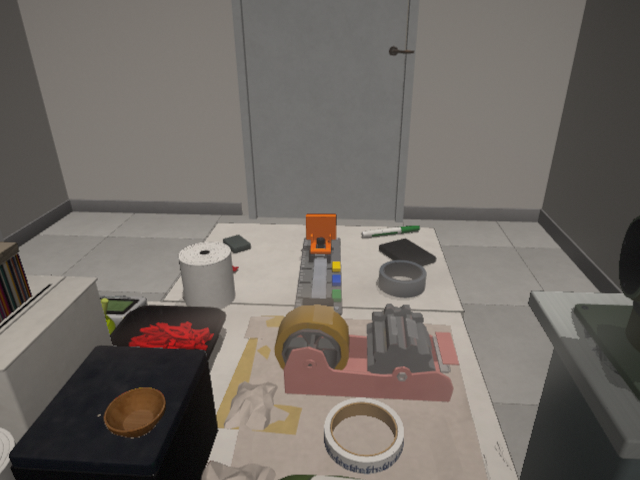

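The top view shows the gauge at (205–375, 212–268), with green tab (229,262) leftmost, blue (260,259) and yellow (291,258). The stop's pin is at (318,236) and its plate at about (338,233). The side view shows the orange plate at (321,228) with the tabs below it and nothing above the rail.

```bash
cat > h.py <<'E'
from rig import env
import cv2,numpy as np
HSV={'green':((45,120,60),(80,255,255)),'blue':((105,120,60),(125,255,255)),'yellow':((24,150,80),(34,255,255)),'orange':((8,150,80),(22,255,255))}
def blobs(im,c,roi):
    x0,y0,x1,y1=roi;m=np.zeros(im.shape[:2],np.uint8)
    m[y0:y1,x0:x1]=cv2.inRange(cv2.cvtColor(im,cv2.COLOR_RGB2HSV),*HSV[c])[y0:y1,x0:x1]
    cs=cv2.findContours(m,cv2.RETR_EXTERNAL,cv2.CHAIN_APPROX_NONE)[0]
    return max(cs,key=cv2.contourArea)
def ray(n,uv):
    p=env.camera_params(n);T=p['cam_to_world']
    return T[:3,3],T[:3,:3]@np.linalg.inv(p['K'])@[*uv,1]
def onz(n,uv,z):
    o,d=ray(n,uv);return o+d*(z-o[2])/d[2]
def tri(a,b):
    (o1,d1),(o2,d2)=ray('top',a),ray('side',b)
    t=np.linalg.lstsq(np.c_[d1,-d2],o2-o1,rcond=None)[0]
    p,q=o1+t[0]*d1,o2+t[1]*d2;return (p+q)/2,np.linalg.norm(p-q)
E
python3 - <<'E'
from h import *
np.set_printoptions(precision=4,suppress=True)
t=env.grab_frame('top');s=env.grab_frame('side')
R=(195,200,385,280);S=(295,205,350,305)
for c in HSV:
    a=blobs(t,c,R);b=blobs(s,c,S)
    ra=cv2.minAreaRect(a);print(c,ra,cv2.boundingRect(b),onz('top',ra[0],.018))
    print(cv2.approxPolyDP(a,2,True)[:,0].tolist(),cv2.approxPolyDP(b,1.5,True)[:,0].tolist())
a=cv2.resize(t[200:280,195:385],None,fx=4,fy=4,interpolation=2);b=cv2.resize(s[205:305,285:355],None,fx=4.5,fy=4.5)
b=cv2.resize(s[205:305,260:380],None,fx=2.6,fy=2.6,interpolation=2)
o=np.zeros((600,800,3),np.uint8);o[:320,:760]=a;o[330:590,:312]=b
cv2.imwrite('pics/z.png',o[:,:,::-1])
E
```

```text
Traceback (most recent call last):
  File "h.py", line 8, in blobs
    return max(cs,key=cv2.contourArea)
ValueError: max() iterable argument is empty
```

```bash
sed -i "s/'green':((45,120,60),(80,/'green':((45,90,30),(90,/; s/'blue':((105,120,60),(125,/'blue':((98,120,30),(130,/; s/'yellow':((24,150,80)/'yellow':((23,150,50)/; s/'orange':((8,150,80)/'orange':((5,150,50)/" h.py
python3 - <<'E'
from h import *
np.set_printoptions(precision=4,suppress=True)
t=env.grab_frame('top');s=env.grab_frame('side')
R=(195,200,385,280);S=(295,205,350,305)
a=cv2.resize(t[200:280,195:385],None,fx=4,fy=4,interpolation=2)
b=cv2.resize(s[205:305,260:380],None,fx=2.6,fy=2.6,interpolation=2)
o=np.zeros((600,800,3),np.uint8);o[:320,:760]=a;o[330:590,:312]=b
cv2.imwrite('pics/z.png',o[:,:,::-1])
for p in((229,262),(260,259),(291,258)):print(cv2.cvtColor(t,cv2.COLOR_RGB2HSV)[p[1],p[0]])
for p in((336,293),(336,281),(336,266)):print(cv2.cvtColor(s,cv2.COLOR_RGB2HSV)[p[1],p[0]])
for c in HSV:
  try:
    a=blobs(t,c,R);ra=cv2.minAreaRect(a);print(c,ra,onz('top',ra[0],.018),cv2.approxPolyDP(a,2,True)[:,0].tolist())
    b=blobs(s,c,S);print(cv2.boundingRect(b),cv2.approxPolyDP(b,1.5,True)[:,0].tolist())
  except ValueError:print(c,'none')
E
```

```text
[ 71 192 138]
[107 217 168]
[ 30 255 163]
[ 57  84 137]
[114 141 168]
[ 25 225 214]
green ((228.0, 262.0), (10.0, 16.0), 90.0) [ 0.4889 -0.0994  0.018 ] [[220, 258], [221, 267], [236, 265], [235, 257]]
(333, 290, 5, 1) [[333, 290], [337, 290]]
blue ((259.0, 259.5), (9.0, 16.0), 90.0) [ 0.492 -0.149  0.018] [[251, 256], [252, 264], [267, 263], [266, 255]]
(332, 275, 9, 8) [[333, 275], [333, 282], [339, 282], [340, 276]]
yellow ((290.0, 257.0), (10.0, 16.0), 90.0) [ 0.4951 -0.1988  0.018 ] [[297, 253], [282, 254], [283, 262], [297, 261]]
(332, 262, 9, 10) [[332, 262], [333, 271], [339, 270], [339, 262]]
orange ((321.7782287597656, 233.95138549804688), (39.67259216308594, 39.235939025878906), 86.42366790771484) [ 0.5313 -0.2507  0.018 ] [[339, 213], [332, 214], [330, 223], [303, 225], [303, 248], [332, 247], [335, 253], [341, 252]]
(306, 214, 30, 40) [[307, 214], [306, 237], [311, 240], [310, 252], [329, 253], [330, 240], [335, 237], [335, 214]]
```

View pics/z.png

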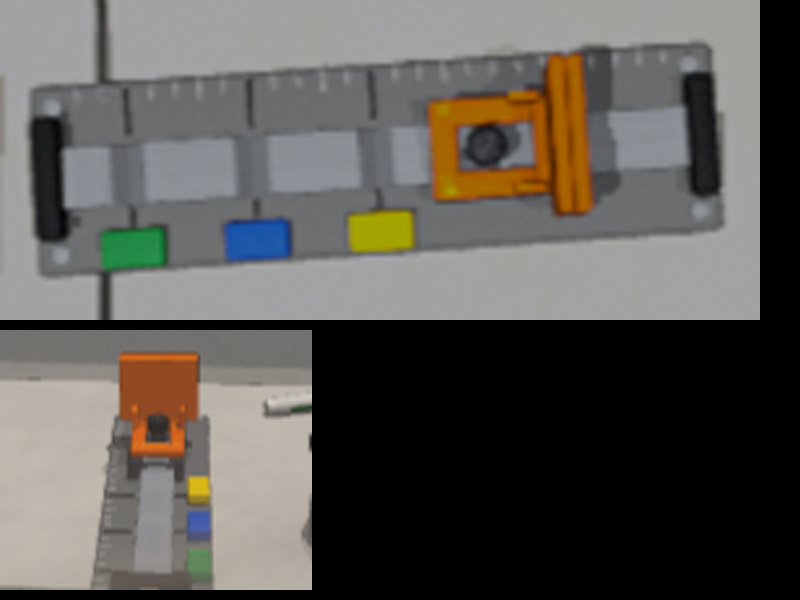

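The crop confirms it. The green tab is at the leftmost notch, and the stop is right of all three notches, with the pin at about (316.7,236.5). The plate's right top edge runs from (340.5,213.8) to (342.7,252.7) in the top image.

```bash
cat >> h.py <<'E'
from scipy.spatial.transform import Rotation as Ro
G=np.array([.0625,.998]) # placeholder, set in frame()
P=np.array([[.4889,-.0994],[.4951,-.1988]])
gy=(P[0]-P[1]);gy/=np.linalg.norm(gy);gx=np.array([gy[1],-gy[0]])
N3=P[0]+.03*gx;O=N3-.08*gy
def gauge(p):d=np.asarray(p)[:2]-O;return np.array([d@gx,d@gy])
def where():
    s=env.read_state();R=Ro.from_rotvec(s['ee_rot']).as_matrix()
    print('t',round(s['time'],2),'gauge xy',np.round(gauge(s['tool_pos'])*1000,1),'z',np.round(s['tool_pos'][2]*1000,1),'yaw err',np.round(np.degrees(np.arctan2(*R[1::-1,1])-np.arctan2(gy[1],gy[0])),2),'F gauge',np.round([s['wrist_force'][:2]@gx,s['wrist_force'][:2]@gy,s['wrist_force'][2]],1));return s,R
E
sed -i '/placeholder/d' h.py
python3 - <<'E'
from h import *
np.set_printoptions(precision=4,suppress=True)
print('gy',gy,'O',O,'N3',N3)
p,e=tri((341.6,233.2),(321,214.3));print('plate top',p,e,gauge(p))
f=onz('top',(341.6,233.2),p[2]);print('face',gauge(f))
for c,u,v in(('yellow',(290.,257.5),(336,264)),('blue',(259.,260),(336,277.5))):print(c,tri(u,v))
s,R=where()
tgt=np.r_[O+gy*(gauge(f)[1]-.0135-.02),.35]
d=tgt-s['tool_pos'];print('tgt',tgt,'tool delta',R.T@d)
g=Ro.from_matrix(np.c_[np.r_[gx,0]*-1,np.r_[gy,0],[0,0,-1]]);print('rotvec tool',(Ro.from_matrix(R).inv()*g).as_rotvec())
print('in goal-tool axes',g.as_matrix().T@d)
E
```

```text
gy [-0.0623  0.9981] O [ 0.5238 -0.1774] N3 [ 0.5188 -0.0975]
plate top [ 0.5262 -0.2784  0.0828] 0.002719576855465019 [-0.0039 -0.101 ]
face [-0.0026 -0.101 ]
yellow (array([ 0.4928, -0.1988,  0.0161]), np.float64(0.003146423577527027))
blue (array([ 0.4901, -0.1489,  0.0164]), np.float64(0.002267641253862389))
t 0.3 gauge xy [-346.8  760.3] z 213.7 yaw err -16.68 F gauge [-0.2  0.4 -0. ]
tgt [ 0.5322 -0.3117  0.35  ] tool delta [-0.589  -0.7578 -0.1359]
rotvec tool [-0.0005 -0.0001 -0.2911]
in goal-tool axes [-0.3468 -0.8949 -0.1363]
```

Units first: shifts go in shares of 0.5 m and turns go in shares of 2 rad. So -0.0373 m is -0.0746, -0.034 m is -0.068, -0.0728 rad is -0.0364.

```bash
python3 -m handwheel '0 0 -0.0364 0 0 -0.068 0;0 0 -0.0364 0 0 -0.068 0;0 0 -0.0364 0 0 -0.068 0;0 0 -0.0364 0 0 -0.068 0;0 0 0 -0.029 -0.0746 0 0;0 0 0 -0.029 -0.0746 0 0;0 0 0 -0.029 -0.0746 0 0;0 0 0 -0.029 -0.0746 0 0;0 0 0 -0.029 -0.0746 0 0;0 0 0 -0.029 -0.0746 0 0;0 0 0 -0.029 -0.0746 0 0;0 0 0 -0.029 -0.0746 0 0;0 0 0 -0.029 -0.0746 0 0;0 0 0 -0.029 -0.0746 0 0;0 0 0 -0.029 -0.0746 0 0;0 0 0 -0.029 -0.0746 0 0' 10
python3 -c "from h import *;where()"
```

```text
time: 1.63
tool_pos: [0.3321, 0.1223, 0.3502]
ee_rot: [-0.099, 3.139, 0.001]
wrist_force: [1.0, 0.4, 0.1]
finger_gap: 0.006
finger_force: 0.0
t 1.63 gauge xy [-172.7  311. ] z 350.2 yaw err 0.03 F gauge [1.1 0.4 0.1]
```

Scaled: -0.0372 m is -0.0744, -0.0144 m is -0.0288.

```bash
python3 -m handwheel '0 0 0 -0.0288 -0.0744 0 0;0 0 0 -0.0288 -0.0744 0 0;0 0 0 -0.0288 -0.0744 0 0;0 0 0 -0.0288 -0.0744 0 0;0 0 0 -0.0288 -0.0744 0 0;0 0 0 -0.0288 -0.0744 0 0;0 0 0 -0.0288 -0.0744 0 0;0 0 0 -0.0288 -0.0744 0 0;0 0 0 -0.0288 -0.0744 0 0;0 0 0 -0.0288 -0.0744 0 0;0 0 0 -0.0288 -0.0744 0 0;0 0 0 -0.0288 -0.0744 0 0;0 0 0 0 0 0.06 0;0 0 0 0 0 0.06 0;0 0 0 0 0 0.06 0;0 0 0 0 0 0.06 0;0 0 0 0 0 0.06 0;0 0 0 0 0 0.06 0;0 0 0 0 0 0 0'
python3 - <<'E'
from h import *
where()
a=env.grab_frame('wrist');b=env.grab_frame('side')
o=np.zeros((480,800,3),np.uint8);o[:,:640]=a;o[:150,640:]=b[180:330,240:400]
cv2.imwrite('pics/w1.png',o[:,:,::-1])
E
```

```text
time: 3.22
tool_pos: [0.5287, -0.3085, 0.1635]
ee_rot: [0.097, -3.129, -0.011]
wrist_force: [-1.1, -0.8, -0.3]
finger_gap: 0.004
finger_force: 0.0
t 3.22 gauge xy [  -3.3 -131.2] z 163.5 yaw err -0.01 F gauge [-1.1 -0.7 -0.3]
```

View pics/w1.png

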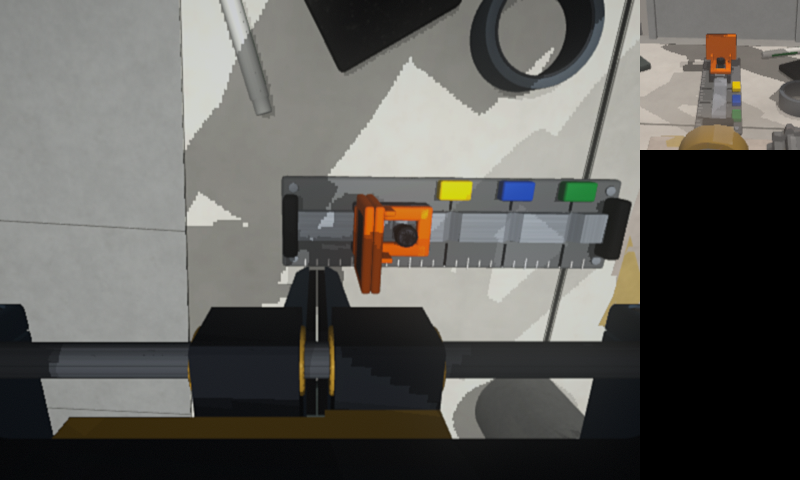

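The wrist view shows the closed fingers just right of the plate (tip about (317,270), plate (368,243)) with nothing in the way. I'll lower and then approach until contact.

Scaled: 0.03 m is 0.06, 0.02 m is 0.04.

```bash
python3 -m handwheel '0 0 0 -0.006 -0.008 0.04 0;0 0 0 0 0 0.06 0;0 0 0 0 0 0.06 0;0 0 0 0 0 0.04 0;0 0 0 0 0 0.026 0;0 0 0 0 0 0 0;0 0 0 0 0 0 0'
python3 -c "from h import *;where()"
```

```text
time: 3.9
tool_pos: [0.5369, -0.3152, 0.0588]
ee_rot: [-0.098, 3.137, -0.003]
wrist_force: [-0.8, 0.2, 0.3]
finger_gap: 0.001
finger_force: 0.0
t 3.9 gauge xy [   4.5 -138.4] z 58.8 yaw err 0.01 F gauge [-0.8  0.2  0.3]
```

Scaled: 0.008 m is 0.016, 0.004 m is 0.008.

```bash
python3 -m handwheel '0 0 0 0.008 0.006 0.016 0;0 0 0 0 0.01 0 0;0 0 0 0 0.01 0 0;0 0 0 0 0.006 0 0;0 0 0 0 0.004 0 0;0 0 0 0 0 0 0'; python3 -c "from h import *;where()"
python3 -m handwheel '0 0 0 0 0.004 0 0;0 0 0 0 0.004 0 0;0 0 0 0 0.004 0 0;0 0 0 0 0.004 0 0;0 0 0 0 0.004 0 0'; python3 -c "from h import *;where()"
```

```text
time: 4.4
tool_pos: [0.5307, -0.2962, 0.0494]
ee_rot: [-0.099, 3.139, -0.0]
wrist_force: [1.0, 0.2, -0.6]
finger_gap: 0.002
finger_force: 0.0
t 4.4 gauge xy [  -0.6 -119. ] z 49.4 yaw err 0.05 F gauge [ 1.   0.2 -0.6]
time: 4.82
tool_pos: [0.53, -0.2871, 0.049]
ee_rot: [-0.098, 3.14, -0.001]
wrist_force: [0.9, -2.4, -0.1]
finger_gap: 0.005
finger_force: 0.9
t 4.82 gauge xy [  -0.7 -109.9] z 49.0 yaw err 0.01 F gauge [ 0.8 -2.5 -0.1]
```

Scaled: 0.003 m is 0.006.

```bash
python3 -m handwheel '0 0 0 0 0.006 0 0;0 0 0 0 0.006 0 0;0 0 0 0 0.006 0 0;0 0 0 0 0.006 0 0;0 0 0 0 0.006 0 0;0 0 0 0 0.006 0 0;0 0 0 0 0.006 0 0;0 0 0 0 0.006 0 0'; python3 -c "from h import *;where()"
python3 - <<'E'
from h import *
where();t=env.grab_frame('top');cv2.imwrite('pics/t2.png',cv2.resize(t[180:300,185:385],None,fx=4,fy=4,interpolation=2)[:,:,::-1])
E
```

```text
time: 5.48
tool_pos: [0.5285, -0.2625, 0.049]
ee_rot: [-0.098, 3.14, -0.0]
wrist_force: [0.8, -1.0, 0.6]
finger_gap: 0.005
finger_force: 1.0
t 5.48 gauge xy [ -0.6 -85.2] z 49.0 yaw err 0.01 F gauge [ 0.7 -1.1  0.6]
t 5.48 gauge xy [ -0.6 -85.2] z 49.0 yaw err 0.01 F gauge [ 0.7 -1.1  0.6]
```

View pics/t2.png

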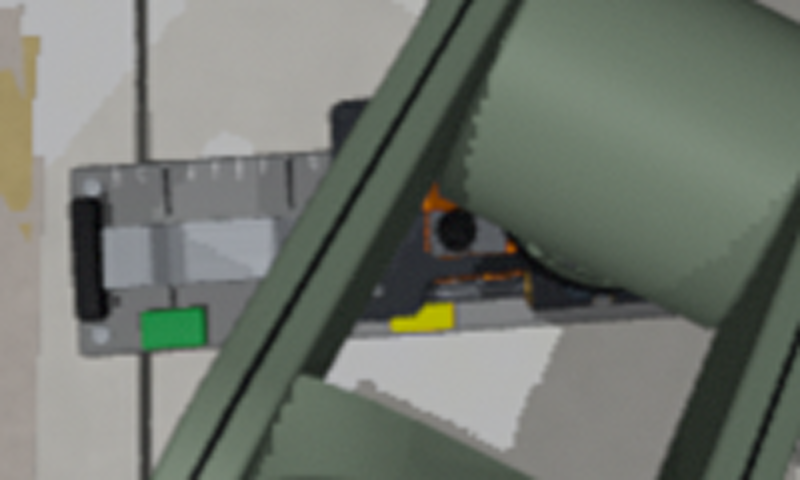

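Partly covered by the arm, but the pin is visible at about (299,237.5), roughly 27 mm further left, so the stop moves with the fingers. Next I'll find notch 1 by the force.

Scaled: 0.002 m is 0.004.

```bash
w(){ python3 -c "from h import *;where()"; }
python3 -m handwheel '0 0 0 0 0.004 0 0;0 0 0 0 0.004 0 0'>/dev/null; w
python3 -m handwheel '0 0 0 0 0.003 0 0'>/dev/null; w
python3 -m handwheel '0 0 0 0 0.003 0 0'>/dev/null; w
python3 -m handwheel '0 0 0 0 0.003 0 0'>/dev/null; w
python3 -m handwheel '0 0 0 0 0.003 0 0'>/dev/null; w
python3 -m handwheel '0 0 0 0 0.003 0 0'>/dev/null; w
python3 -m handwheel '0 0 0 0 0.003 0 0'>/dev/null; w
python3 -m handwheel '0 0 0 0 0.003 0 0'>/dev/null; w
python3 -m handwheel '0 0 0 0 0.003 0 0'>/dev/null; w
python3 -m handwheel '0 0 0 0 0.003 0 0'>/dev/null; w
python3 -m handwheel '0 0 0 0 0.003 0 0'>/dev/null; w
```

```text
t 5.7 gauge xy [ -0.7 -81.4] z 49.0 yaw err 0.0 F gauge [ 0.9 -2.3 -0.6]
t 5.78 gauge xy [ -0.7 -79.8] z 49.0 yaw err -0.0 F gauge [ 1.3 -2.4  1. ]
t 5.87 gauge xy [ -0.7 -78.4] z 49.0 yaw err 0.0 F gauge [ 1.9 -1.7  0.3]
t 5.95 gauge xy [ -0.7 -76.9] z 49.0 yaw err 0.0 F gauge [ 1.6 -2.1  1.1]
t 6.03 gauge xy [ -0.8 -75.3] z 49.0 yaw err -0.0 F gauge [-0.  -1.3 -0.1]
t 6.12 gauge xy [ -1.4 -73.4] z 48.7 yaw err -0.0 F gauge [ 0.1 -0.2  0.8]
t 6.2 gauge xy [ -1.6 -71.7] z 48.6 yaw err 0.0 F gauge [-0.5 -0.8 -0.3]
t 6.28 gauge xy [ -1.5 -70.3] z 48.6 yaw err 0.01 F gauge [ 0.   0.7 -0.3]
t 6.37 gauge xy [ -1.3 -68.9] z 48.7 yaw err 0.01 F gauge [-0.  -0.6 -0.2]
t 6.45 gauge xy [ -1.  -68.3] z 48.9 yaw err 0.04 F gauge [-0.2 -4.6  0.6]
t 6.53 gauge xy [ -0.8 -67.8] z 49.1 yaw err 0.06 F gauge [-2.1 -7.6 -0.1]
```

Notch 1: the stop dropped at TCP ≈ -74.5 mm and was seated at ≈ -68.7 mm, so the target notch should seat at ≈ +31.3 mm and drop at ≈ +25.5 mm.

Scaled: 0.002 m is 0.004.

```bash
w(){ python3 -c "from h import *;where()"; }
python3 -m handwheel '0 0 0 0 0.004 0 0;0 0 0 0 0.004 0 0;0 0 0 0 0.004 0 0'>/dev/null; w
python3 -m handwheel '0 0 0 0 0.006 0 0;0 0 0 0 0.006 0 0;0 0 0 0 0.006 0 0;0 0 0 0 0.006 0 0;0 0 0 0 0.006 0 0;0 0 0 0 0.006 0 0;0 0 0 0 0.006 0 0;0 0 0 0 0.006 0 0;0 0 0 0 0.006 0 0'>/dev/null; w
for i in 1; do :; done
python3 -m handwheel '0 0 0 0 0.004 0 0;0 0 0 0 0.004 0 0'>/dev/null; w
python3 -m handwheel '0 0 0 0 0.004 0 0'>/dev/null; w
python3 -m handwheel '0 0 0 0 0.004 0 0'>/dev/null; w
python3 -m handwheel '0 0 0 0 0.004 0 0'>/dev/null; w
python3 -m handwheel '0 0 0 0 0.004 0 0'>/dev/null; w
python3 -m handwheel '0 0 0 0 0.003 0 0'>/dev/null; w
python3 -m handwheel '0 0 0 0 0.003 0 0'>/dev/null; w
python3 -m handwheel '0 0 0 0 0.003 0 0'>/dev/null; w
```

```text
t 6.78 gauge xy [ -1.  -61.5] z 48.9 yaw err 0.01 F gauge [ 0.1 -1.7 -1.5]
t 7.53 gauge xy [ -0.8 -33.1] z 48.9 yaw err 0.01 F gauge [ 0.5 -2.8 -1.5]
t 7.7 gauge xy [ -0.8 -29.2] z 48.9 yaw err 0.01 F gauge [-0.5 -1.7 -2.1]
t 7.78 gauge xy [ -0.8 -27.3] z 48.9 yaw err 0.01 F gauge [ 0.4 -0.7 -1. ]
t 7.87 gauge xy [ -0.7 -25.3] z 49.0 yaw err -0.0 F gauge [ 0.3 -0.7 -0.8]
t 7.95 gauge xy [ -0.8 -23. ] z 49.0 yaw err -0.01 F gauge [ 0.8 -0.6 -0.2]
t 8.03 gauge xy [ -0.8 -21. ] z 49.0 yaw err -0.01 F gauge [-0.6 -0.8 -0.9]
t 8.12 gauge xy [ -0.9 -19.5] z 49.0 yaw err 0.0 F gauge [ 0.1 -0.6  0.1]
t 8.2 gauge xy [ -0.7 -18.5] z 49.1 yaw err 0.03 F gauge [-0.9 -3.6  1.6]
t 8.28 gauge xy [ -0.5 -18. ] z 49.3 yaw err 0.06 F gauge [-1.3 -7.9  1.4]
```

Notch 2 agrees (seat ≈ -18.8 mm). Next I'll climb out and stop short of the target drop.

Scaled: 0.002 m is 0.004.

```bash
w(){ python3 -c "from h import *;where()"; }
python3 -m handwheel '0 0 0 0 0.004 0 0;0 0 0 0 0.004 0 0;0 0 0 0 0.004 0 0'>/dev/null; w
python3 -m handwheel '0 0 0 0 0.006 0 0;0 0 0 0 0.006 0 0;0 0 0 0 0.006 0 0;0 0 0 0 0.006 0 0;0 0 0 0 0.006 0 0;0 0 0 0 0.006 0 0;0 0 0 0 0.006 0 0;0 0 0 0 0.006 0 0;0 0 0 0 0.004 0 0;0 0 0 0 0.002 0 0'>/dev/null; w
python3 -m handwheel '0 0 0 0 0.002 0 0'>/dev/null; w
python3 -m handwheel '0 0 0 0 0.002 0 0'>/dev/null; w
python3 -m handwheel '0 0 0 0 0.002 0 0'>/dev/null; w
```

```text
t 8.53 gauge xy [ -0.7 -12.3] z 49.2 yaw err 0.01 F gauge [-0.3 -3.5 -1.2]
t 9.37 gauge xy [-0.6 16.4] z 49.0 yaw err 0.02 F gauge [ 0.8 -1.5 -0.1]
t 9.45 gauge xy [-0.6 17.2] z 49.0 yaw err 0.01 F gauge [ 0.7 -1.5  0.5]
t 9.53 gauge xy [-0.7 18.1] z 49.0 yaw err -0.0 F gauge [ 1.2 -2.9  0.7]
t 9.62 gauge xy [-0.7 19. ] z 49.0 yaw err -0.0 F gauge [ 0.4 -1.3 -0.1]
```

Scaled: 0.001 m is 0.002.

```bash
w(){ python3 -c "from h import *;where()"; }
python3 -m handwheel '0 0 0 0 0.002 0 0;0 0 0 0 0.002 0 0;0 0 0 0 0.002 0 0;0 0 0 0 0.002 0 0'>/dev/null; w
python3 -m handwheel '0 0 0 0 0.002 0 0'>/dev/null; w
python3 -m handwheel '0 0 0 0 0.002 0 0'>/dev/null; w
python3 -m handwheel '0 0 0 0 0.002 0 0'>/dev/null; w
python3 -m handwheel '0 0 0 0 0.002 0 0'>/dev/null; w
python3 -m handwheel '0 0 0 0 0.002 0 0'>/dev/null; w
python3 -m handwheel '0 0 0 0 0 0 0;0 0 0 0 0 0 0'>/dev/null; w
python3 - <<'E'
from h import *
cv2.imwrite('pics/s3.png',np.hstack([cv2.resize(env.grab_frame('side')[190:340,260:400],(420,450)),cv2.resize(env.grab_frame('top')[200:280,190:300],(380,450))])[:,:,::-1])
E
```

```text
t 9.95 gauge xy [-0.8 23.1] z 48.9 yaw err -0.0 F gauge [ 1.3 -2.4 -0. ]
t 10.03 gauge xy [-0.9 24.2] z 48.9 yaw err 0.0 F gauge [ 1.2 -0.1  0.3]
t 10.12 gauge xy [-1.4 25.4] z 48.7 yaw err -0.0 F gauge [-0.3 -0.2 -0.2]
t 10.2 gauge xy [-1.8 26.7] z 48.6 yaw err 0.0 F gauge [ 1.1  0.1 -0.4]
t 10.28 gauge xy [-1.7 27.6] z 48.5 yaw err 0.01 F gauge [-0.3 -0.5  0.1]
t 10.37 gauge xy [-1.4 28.5] z 48.6 yaw err 0.01 F gauge [-0.8 -0.  -0.9]
t 10.53 gauge xy [-1.  28.2] z 48.8 yaw err 0.02 F gauge [-0.4  0.1 -0.1]
```

View pics/s3.png

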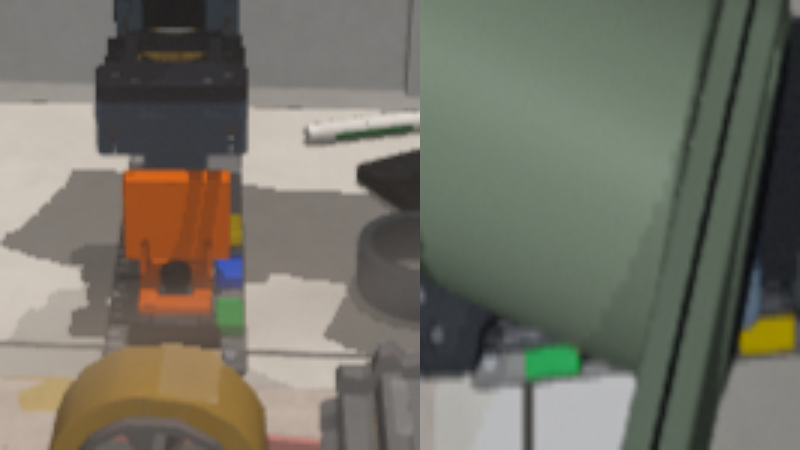

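The dip came at +24 mm with zero force after it, and the side crop shows the stop level with the green tab. I'll back off and check with a clear view.

Scaled: -0.04 m is -0.08, -0.03 m is -0.06.

```bash
python3 -m handwheel '0 0 0 0 -0.02 0 0;0 0 0 0 -0.04 0 0;0 0 0 0 -0.06 0 0;0 0 0 0 -0.06 0 0;0 0 0 0 0 -0.06 0;0 0 0 0 0 -0.08 0;0 0 0 0 0 -0.08 0;0 0 0 0 -0.06 -0.06 0;0 0 0 0 -0.08 0 0;0 0 0 0 -0.08 0 0;0 0 0 0 -0.08 0 0;0 0 0 0 -0.08 0 0;0 0 0 0 0 0 0;0 0 0 0 0 0 0'
python3 - <<'E'
from h import *
where();t=env.grab_frame('top');print('tab',gauge(onz('top',(228,262),.018)))
b=blobs(t,'orange',(195,200,385,280));print(cv2.minAreaRect(b),cv2.approxPolyDP(b,2,True)[:,0].tolist())
cv2.imwrite('pics/t4.png',cv2.resize(t[80:400,190:450],None,fx=1.8,fy=1.8)[:,:,::-1])
E
```

```text
time: 11.8
tool_pos: [0.5377, -0.4309, 0.1872]
ee_rot: [0.093, -3.139, -0.001]
wrist_force: [-0.1, -0.9, 1.3]
finger_gap: 0.005
finger_force: 0.0
t 11.8 gauge xy [  -1.9 -253.9] z 187.2 yaw err -0.19 F gauge [-0.1 -0.9  1.3]
tab [-0.02996369  0.08000027]
((229.87705993652344, 240.1643524169922), (39.52424240112305, 39.15633010864258), 86.98721313476562) [[243, 220], [236, 221], [236, 229], [211, 231], [212, 255], [216, 250], [217, 255], [237, 254], [239, 259], [248, 259], [248, 230]]
```

View pics/t4.png

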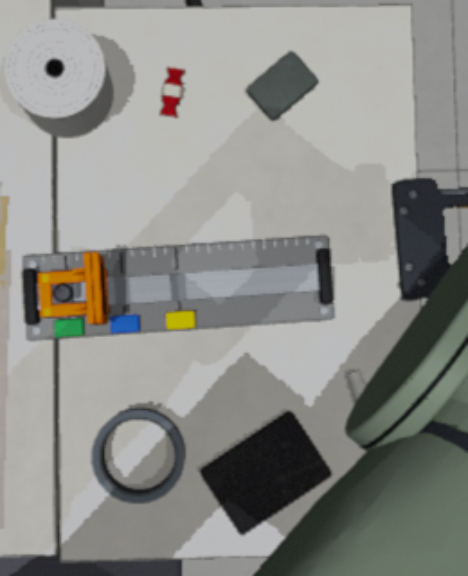

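The clear view shows the pin at about (225,242), level with the green tab (228,262) once the gauge's tilt and parallax are allowed for. The loose items are where they were, and the robot is clear of everything.

```bash
python3 -c "from rig import env;print(env.job_done())"
```

```text
the job is handed in; nothing more can be done
None
```

The stop is seated in the green-tab notch, the leftmost one. It went there through the other two notches by pushing only, the loose items were left alone, and I handed the job in at about 12 s; the hand-in returned no verdict.

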